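# Carry the tube adapters over to the carrier rack

### The arm

A 7-joint arm with a two-finger parallel gripper is mounted at the origin on the work surface. World frame = base frame: x ahead of the robot, y to its left, z up, the work surface at z = 0. Lengths are in m, angles in rad, forces in N, time in s.
With the tool pointing down it reaches from about 0.425 to 0.875 m from the base axis. Payload 8.4 kg.
Tool frame: the origin (TCP) lies at the very end of the fingers, on their centre line; the grasp point (between the pads) lies 19 mm behind it; z points along the fingers, y is the line along which they close (so a half turn about z gives the same grasp; the last joint's range is limited). The gripper opens to 87 mm and grips with 3 to 60 N. Pads are 19 mm wide; open, the fingers measure 117 mm over their backs; the gripper's body (75 mm by 190 mm) begins 51 mm behind the grasp point.
Start: joints at [1.118, 0.333, 0.04, 1.465, -0.013, 1.343, -0.059], TCP at [0.225, -0.61, 0.19] pointing down, gripper open.
Joint ranges: [-2.58, 2.58], [-0.38, 2.09], [-1.3, 1.39], [0.25, 2.4], [-1.5, 4.64], [0.08, 2.09], [-2.65, 2.65]. Speed limits (rad/s): [2.22, 2.22, 2.79, 2.79, 3.14, 3.14, 3.14].

### API

Orientations are given as a unit quaternion [w, x, y, z].
In Python, from workcell import env gives the robot as it stands. The module is installed in compiled form; this text tells all that it offers.
- The arm moves only by the tool arm_command, never from a script. Its argument "deltas" is a list of rows, each a list of 4 numbers: the shift along the tool's x, y, z in m, then the turn about the tool's z in degrees. A call has exactly 10 rows; each row shifts and turns the commanded pose from where the row before left it, along the tool's axes as they then stand; what a row does not reach is not made up. A row lasts 1/12 s, in which the tool goes at most 41.7 mm and 7.16 degrees, less where a joint would pass 70% of its speed; a pose out of reach is approached as far as the arm can. A call is refused whole if a number of a shift passes 0.0417 or a number of a turn 7.16, either way. A call with a gripper value outside its range is refused whole. "jaw" is the gripper command: -1 is shut, 1 is fully open, values between are in proportion, set as the call begins (left out, the last holds). The fingers move at their own pace and stop on an object; "newtons" is the grip in N (left out, the last holds). Time passes only in rows, so rows that do not move let the fingers close, or fill a call up. It gives the time, the measured TCP pose, the force, the opening and the grip force at its end, in the units of the state.
- env.observe(): the state, without advancing time (a new reading comes with each control period).
- env.get_image(name): name is "scene" or "top" or "wrist"; returns a dict with "color" (400x640x3 uint8, red, green, blue), "fovy" (degrees; the focal length in pixels is half the picture's height over the tangent of half this angle, whatever the lens; pixels are square), "cx", "cy" (the principal point, pixels), "rvec" (rotation vector, rad) and "tvec" (3), from world to camera coordinates, as OpenCV has them; the wrist camera has in their place "hand_eye" (4x4, takes a point from camera to tool coordinates, whose origin is the TCP and whose axes are the flange's). Camera axes: x right, y down, z forward; pixel columns grow to the right and rows downward; lengths in m; the calibration is good to about 2 mm. A picture is of the moment at which its call begins: read the wrist's pose just before it. There is no depth.
- env.hand_in(): hands the job in; it is judged then, once.
Trained networks look in the newest picture that a camera, given by its name, has taken for a name from the list of things; names that differ only in an ending like _2 or _b are one class to them, and where a whole thing is asked for, a point or a joint stands for the part that bears it (a point fixed in the world has none). Each returns a list of dicts, best first, with "confidence" (0 to 1); they miss things now and then, are a little off and sometimes report something else, mostly with a low value. They report only what shows in the picture. A call takes as long as a camera call.
- env.look_for(name, camera): "position" ([x, y, z] in m, in world coordinates, good to about 4 mm: the middle of the surface that is visible of it).
The state is a dict: "t": time; "joint_pos": joint angles; "dq": joint speeds; "joint_torque": joint torques, N m; "tool_pos": TCP position; "tcp_rot": TCP orientation; "force": force on the tool from outside, world axes, zero at the start; "ft_torque": the same for the moment, N m; "gripper_width": finger opening in m; "gripper_force": force on a finger pad.
Only numpy, scipy, OpenCV 4.12 (cv2) and the standard library are available. Lean on these libraries where they do the work, as an engineer would, in place of code of your own. Each camera call takes 0.05 s, during which the arm holds its last target. There are 200 camera calls.

### The job

Move the four tube adapters from the steel drying rack to the white carrier rack, one to a pocket and in the same order counted from the handles: the adapter nearest the drying rack's handle goes into the pocket nearest the carrier's handle, the next one into the next pocket, and so on (the handles are at opposite ends, so the row comes out reversed). Keep the adapters upright and set them down gently without dropping them, each standing flat on the floor of its pocket.

Things in the scene. Friction and masses are not known exactly. Their poses are not given: they have to be found in the camera images.
- round_adapter: Round tube adapter: brown plastic cylinder 44 mm across, 50 mm high, eight small dark holes round its top; total height 86 mm, stem from 50 to 86 mm. The stem is an upright round aluminium pin 16 mm in diameter on the centre line, made to be gripped from above. Loose, 0.07 to 0.17 kg. Origin: centre of the underside, z up along the stem. At the start it stands upright on its own pad of the drying rack, in any of the four places.
- square_adapter: Square tube adapter: brown plastic block 42 x 42 mm (sides along its x and y), 38 mm high, four dark holes in its top corners; total height 74 mm, stem from 38 to 74 mm. The stem is an upright round aluminium pin 16 mm in diameter on the centre line, made to be gripped from above. Loose, 0.07 to 0.17 kg. Origin: centre of the underside, z up along the stem. At the start it stands upright on its own pad of the drying rack, in any of the four places.
- clover_adapter: Clover tube adapter: three joined upright brown plastic tubes, 23 mm in diameter each, 50 mm across over all, 44 mm high, three dark holes on top; total height 80 mm, stem from 44 to 80 mm. The stem is an upright round aluminium pin 16 mm in diameter on the centre line, made to be gripped from above. Loose, 0.07 to 0.17 kg. Origin: centre of the underside, z up along the stem. At the start it stands upright on its own pad of the drying rack, in any of the four places.
- flanged_adapter: Flanged tube adapter: brown plastic foot disc 46 mm across and 12 mm thick with a slender column 26 mm across on it up to 56 mm; total height 92 mm, stem from 56 to 92 mm. The stem is an upright round aluminium pin 16 mm in diameter on the centre line, made to be gripped from above. Loose, 0.07 to 0.17 kg. Origin: centre of the underside, z up along the stem. At the start it stands upright on its own pad of the drying rack, in any of the four places.
- round_pad: Fixed flat white disc on the drying rack, 60 mm across, 4 mm thick (its top is 14 mm above the work surface), on which the round adapter stands at the start. All four pads look alike. Origin: centre of its underside.
- square_pad: Fixed flat white disc on the drying rack, 60 mm across, 4 mm thick (its top is 14 mm above the work surface), on which the square adapter stands at the start. All four pads look alike. Origin: centre of its underside.
- clover_pad: Fixed flat white disc on the drying rack, 60 mm across, 4 mm thick (its top is 14 mm above the work surface), on which the clover adapter stands at the start. All four pads look alike. Origin: centre of its underside.
- flanged_pad: Fixed flat white disc on the drying rack, 60 mm across, 4 mm thick (its top is 14 mm above the work surface), on which the flanged adapter stands at the start. All four pads look alike. Origin: centre of its underside.
- drying_rack: Drying rack, fixed: low steel slab 84 mm (x) by 302 mm (y), 10 mm thick, with a low rail along each long side (to 19 mm high) and a dark loop handle lying flat beyond its +y end (33 mm out). The four pads lie in a row along y at y = +111.75 mm (nearest the handle), +37.25, -37.25 and -111.75 mm; spacing 74.5 mm. Origin: centre of its underside.
- carrier_rack: Carrier rack, fixed and empty at the start: white open tray 74 mm (x) by 302 mm (y), 28 mm high, walls 4 mm, split by three cross walls into a row of four pockets, each 66 mm (x) by 70.5 mm (y) inside; the pocket floor is 4 mm above the work surface, so pockets are 24 mm deep. A dark loop handle lies flat beyond its -y end (33 mm out). Pocket centres at x = 0 and y = -111.75 mm (nearest the handle), -37.25, +37.25 and +111.75 mm. Origin: centre of its underside.

How it is judged:
At the end, for the whole second after the job is handed in: Each adapter stands in the pocket with the same number from the carrier's handle as its starting pad had from the drying rack's handle: within 18 mm of the pocket centre along x and y, underside within 6 mm of the pocket floor, tilted under 0.1 rad, released and at rest (((y of round_pad in the frame of drying_rack between 0.09175 and 0.13175 m and y of round_adapter in the frame of carrier_rack between -0.12975 and -0.09375 m) or (y of round_pad in the frame of drying_rack between 0.01725 and 0.05725 m and y of round_adapter in the frame of carrier_rack between -0.05525 and -0.01925 m) or (y of round_pad in the frame of drying_rack between -0.05725 and -0.01725 m and y of round_adapter in the frame of carrier_rack between 0.01925 and 0.05525 m) or (y of round_pad in the frame of drying_rack between -0.13175 and -0.09175 m and y of round_adapter in the frame of carrier_rack between 0.09375 and 0.12975 m)) and x of round_adapter in the frame of carrier_rack between -0.018 and 0.018 m and z of round_adapter in the frame of carrier_rack between -0.002 and 0.01 m and angle between each of round_adapter, square_adapter, clover_adapter, flanged_adapter's own z axis and vertical below 0.1 rad and linear speed of each of round_adapter, square_adapter, clover_adapter, flanged_adapter below 0.02 m/s and angular speed of each of round_adapter, square_adapter, clover_adapter, flanged_adapter below 0.2 rad/s and contact force between the fingers and round_adapter below 0.05 N and ((y of square_pad in the frame of drying_rack between 0.09175 and 0.13175 m and y of square_adapter in the frame of carrier_rack between -0.12975 and -0.09375 m) or (y of square_pad in the frame of drying_rack between 0.01725 and 0.05725 m and y of square_adapter in the frame of carrier_rack between -0.05525 and -0.01925 m) or (y of square_pad in the frame of drying_rack between -0.05725 and -0.01725 m and y of square_adapter in the frame of carrier_rack between 0.01925 and 0.05525 m) or (y of square_pad in the frame of drying_rack between -0.13175 and -0.09175 m and y of square_adapter in the frame of carrier_rack between 0.09375 and 0.12975 m)) and x of square_adapter in the frame of carrier_rack between -0.018 and 0.018 m and z of square_adapter in the frame of carrier_rack between -0.002 and 0.01 m and contact force between the fingers and square_adapter below 0.05 N and ((y of clover_pad in the frame of drying_rack between 0.09175 and 0.13175 m and y of clover_adapter in the frame of carrier_rack between -0.12975 and -0.09375 m) or (y of clover_pad in the frame of drying_rack between 0.01725 and 0.05725 m and y of clover_adapter in the frame of carrier_rack between -0.05525 and -0.01925 m) or (y of clover_pad in the frame of drying_rack between -0.05725 and -0.01725 m and y of clover_adapter in the frame of carrier_rack between 0.01925 and 0.05525 m) or (y of clover_pad in the frame of drying_rack between -0.13175 and -0.09175 m and y of clover_adapter in the frame of carrier_rack between 0.09375 and 0.12975 m)) and x of clover_adapter in the frame of carrier_rack between -0.018 and 0.018 m and z of clover_adapter in the frame of carrier_rack between -0.002 and 0.01 m and contact force between the fingers and clover_adapter below 0.05 N and ((y of flanged_pad in the frame of drying_rack between 0.09175 and 0.13175 m and y of flanged_adapter in the frame of carrier_rack between -0.12975 and -0.09375 m) or (y of flanged_pad in the frame of drying_rack between 0.01725 and 0.05725 m and y of flanged_adapter in the frame of carrier_rack between -0.05525 and -0.01925 m) or (y of flanged_pad in the frame of drying_rack between -0.05725 and -0.01725 m and y of flanged_adapter in the frame of carrier_rack between 0.01925 and 0.05525 m) or (y of flanged_pad in the frame of drying_rack between -0.13175 and -0.09175 m and y of flanged_adapter in the frame of carrier_rack between 0.09375 and 0.12975 m)) and x of flanged_adapter in the frame of carrier_rack between -0.018 and 0.018 m and z of flanged_adapter in the frame of carrier_rack between -0.002 and 0.01 m and contact force between the fingers and flanged_adapter below 0.05 N); the robot touches nothing.
It fails at once if an adapter is tipped by more than 0.6 rad (angle between any of round_adapter, square_adapter, clover_adapter, flanged_adapter's own z axis and vertical above 0.6 rad).
It fails at once if an adapter is dropped (out of the fingers and falling or thrown faster than 0.6 m/s) ((linear speed of round_adapter above 0.6 m/s and contact force between the fingers and round_adapter below 0.01 N) or (linear speed of square_adapter above 0.6 m/s and contact force between the fingers and square_adapter below 0.01 N) or (linear speed of clover_adapter above 0.6 m/s and contact force between the fingers and clover_adapter below 0.01 N) or (linear speed of flanged_adapter above 0.6 m/s and contact force between the fingers and flanged_adapter below 0.01 N)).
It also fails if it takes over 104 s, if anything falls off the work surface, if the arm or the gripper's body presses on something with over 40 N, if the wrist force passes 120 N, or if a joint passes its speed limit or range.

## Working session

There is one attempt and no reset: what is moved stays moved. The work goes in short steps, Python scripts to look and compute and a tool call to move; the robot and the scene stay as the last step left them, time stands still between calls to the robot, and variables do not carry over. Pictures are saved under pics/ and viewed, at most 14 in all, crops included, and the job is handed in when it is done.

Besides the shell and the picture viewer there is one more tool, called after "Emit:" as name(argument=value, ...), one argument or row to a line, values as JSON. arm_command: Moves the arm, as the interface text tells. Its arguments: {"type":"object","properties":{"deltas":{"type":"array","items":{"type":"array","items":{"type":"number"}}},"jaw":{"type":"number"},"newtons":{"type":"number"}},"required":["deltas"]}

```bash
mkdir -p pics
python3 - <<'E'
from workcell import env
import cv2
s=env.observe(); print(s)
for c in("top","scene"):
    i=env.get_image(c); cv2.imwrite(f"pics/{c}.png",i["color"][:,:,::-1])
    print({k:v for k,v in i.items() if k!="color"})
    for n in("round_adapter","square_adapter","clover_adapter","flanged_adapter","drying_rack","carrier_rack"):
        print(c,n,[(d["position"],d["confidence"]) for d in env.look_for(n,c)][:2])
E
```

```text
{'t': 0.0, 'joint_pos': array([ 1.1178119 ,  0.33391005,  0.03986471,  1.46627082, -0.01341085,
        1.34325921, -0.05850382]), 'dq': array([ 0.00060113, -0.0002555 , -0.00170619, -0.00061369, -0.00013324,
        0.002251  , -0.00059397]), 'joint_torque': array([ 1.37682866e-03, -6.56363583e+01,  1.33599814e+00, -4.03802025e+01,
       -5.97233931e-02,  4.45058139e-02,  1.45926369e-04]), 'tool_pos': array([ 0.22499607, -0.60927638,  0.18905993]), 'tcp_rot': array([-7.68736309e-04,  9.84396330e-01,  1.75963747e-01, -1.85288723e-04]), 'force': array([ 0.09599195, -0.0463781 , -0.25676725]), 'ft_torque': array([0.02321465, 0.02210854, 0.02920182]), 'gripper_force': 0.0, 'gripper_width': 0.08714951333365932}
{'fovy': 56.520262047916475, 'cx': 316.53324084055, 'cy': 197.99052969630742, 'rvec': array([ 2.16813389, -2.12511317,  0.13788321]), 'tvec': array([-0.03858583,  0.58444336,  0.67185832])}
top round_adapter [([0.6486, -0.0529, 0.0643], 0.73)]
top square_adapter [([0.6531, 0.0137, 0.0528], 0.97)]
top clover_adapter [([0.6472, 0.088, 0.056], 0.66)]
top flanged_adapter [([0.6554, 0.1557, 0.0383], 0.72)]
top drying_rack [([0.6532, 0.0538, 0.0132], 0.65)]
top carrier_rack [([0.4917, -0.0776, 0.0046], 0.91), ([0.6555, 0.0561, 0.0131], 0.21)]
{'fovy': 46.27447409878378, 'cx': 317.31039545186684, 'cy': 196.6004753846753, 'rvec': array([ 1.35059228,  2.44412677, -0.67007219]), 'tvec': array([ 0.32448739, -0.37696031,  0.97874897])}
scene round_adapter [([0.6619, -0.0514, 0.0641], 0.59)]
scene square_adapter [([0.663, 0.0223, 0.0476], 0.55), ([0.6727, -0.0462, 0.0138], 0.5)]
scene clover_adapter [([0.6571, 0.0911, 0.0523], 0.68)]
scene flanged_adapter [([0.6672, 0.1667, 0.0415], 0.92)]
scene drying_rack [([0.6761, 0.0991, 0.0122], 0.74)]
scene carrier_rack [([0.4891, -0.0655, 0.0064], 0.61)]
```

View pics/top.png

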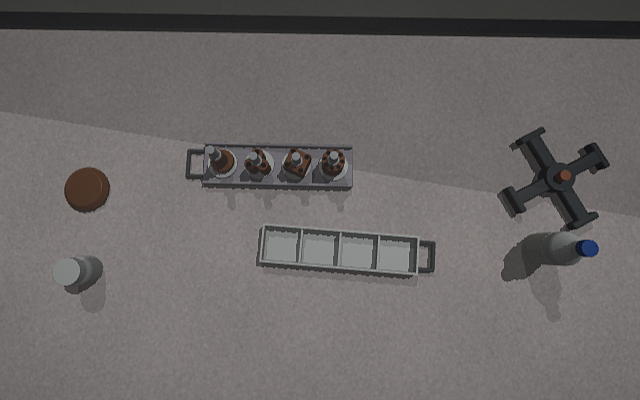

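View pics/scene.png

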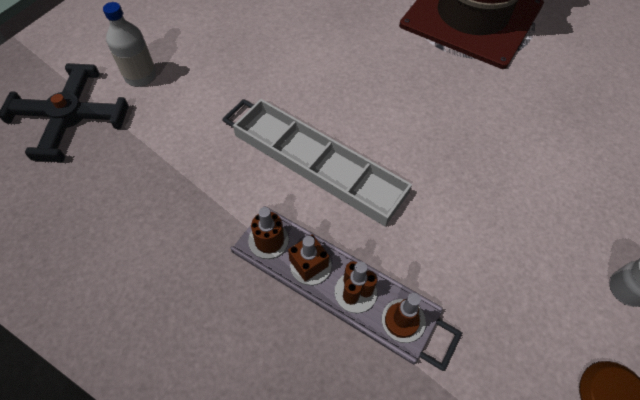

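The drying rack shows at top px (205-352, 145-188), handle on the left (+y). The order from its handle is flanged (213,150), clover (256,157), square (297,157), round (334,157). The carrier spans (258-418, 226-275), handle on the right. I'll enlarge this for precise pixels.

Run:
```python
import cv2
a=cv2.imread("pics/top.png")[135:285,185:440]
cv2.imwrite("pics/topc.png",cv2.resize(a,None,fx=3.1,fy=3.1,interpolation=cv2.INTER_CUBIC))
a=cv2.imread("pics/scene.png")[90:370,220:480]
cv2.imwrite("pics/scenec.png",cv2.resize(a,None,fx=2.1,fy=2.1,interpolation=cv2.INTER_CUBIC))
```

```text
(no output)
```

View pics/topc.png

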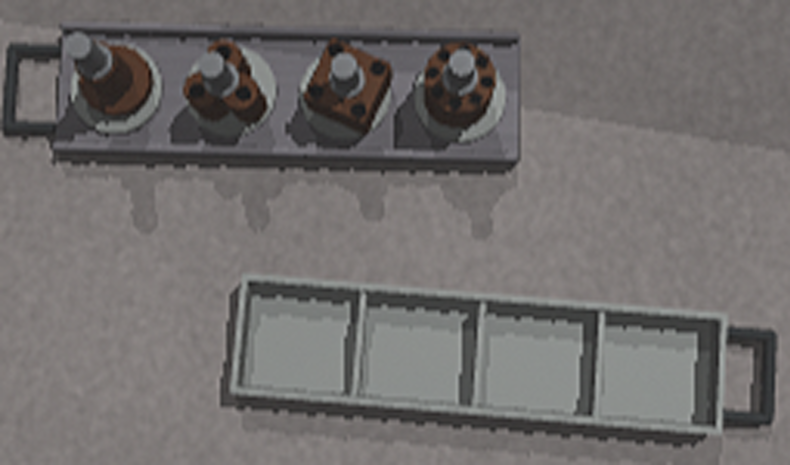

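View pics/scenec.png

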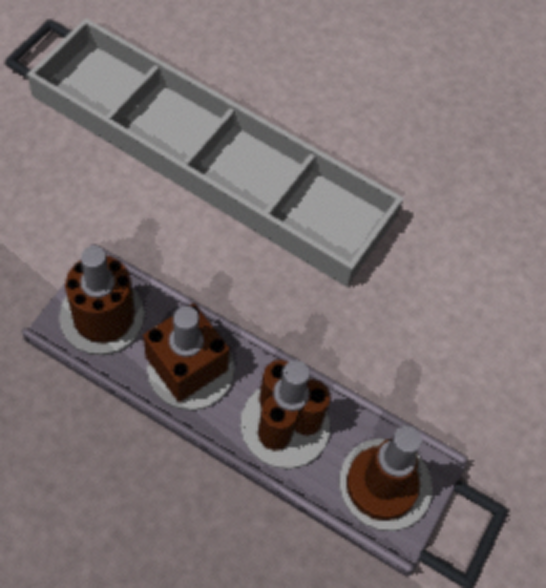

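The crops give stem tops in both views (top crop: flanged 79,47; clover 213,67; square 344,66; round 461,62) and the carrier's rim corners. Next I project them onto planes of known height.

```bash
cat > h.py <<'E'
import numpy as np, cv2
from workcell import env
def ray(cam,uv):
    i=env.get_image(cam); f=200/np.tan(np.radians(i["fovy"]/2))
    R=cv2.Rodrigues(i["rvec"])[0]; o=-R.T@i["tvec"]
    uv=np.atleast_2d(uv).astype(float)
    d=np.c_[(uv[:,0]-i["cx"])/f,(uv[:,1]-i["cy"])/f,np.ones(len(uv))]@R
    return o,d
def plane(o,d,z):
    return o+d*((np.asarray(z)-o[2])/d[:,2])[:,None]
E
python3 - <<'E'
from h import *
np.set_printoptions(precision=4,suppress=True)
z=np.array([.106,.094,.088,.1])
t=np.array([[79,47],[213,67],[344,66],[461,62]])/3.1+[185,135]
s=np.array([[407,436],[294,371],[186,315],[95,253]])/2.1+[220,90]
print(plane(*ray("top",t),z));print(plane(*ray("scene",s),z))
c=np.array([[242,277],[727,316],[720,433],[231,403]])/3.1+[185,135]
p=plane(*ray("top",c),[.028]*4);print(p,p.mean(0),np.linalg.norm(p-np.roll(p,-1,0),axis=1))
c=np.array([[402,199],[88,24],[32,77],[352,262]])/2.1+[220,90]
p=plane(*ray("scene",c),[.028]*4);print(p,p.mean(0),np.linalg.norm(p-np.roll(p,-1,0),axis=1))
E
```

```text
[[ 0.6577  0.1617  0.106 ]
 [ 0.6504  0.0869  0.094 ]
 [ 0.654   0.0115  0.088 ]
 [ 0.6546 -0.0564  0.1   ]]
[[ 0.6588  0.1618  0.106 ]
 [ 0.6536  0.0872  0.094 ]
 [ 0.6545  0.0113  0.088 ]
 [ 0.6535 -0.0572  0.1   ]]
[[ 0.5334  0.0753  0.028 ]
 [ 0.5154 -0.2254  0.028 ]
 [ 0.4443 -0.2199  0.028 ]
 [ 0.4561  0.0789  0.028 ]] [ 0.4873 -0.0728  0.028 ] [0.3012 0.0712 0.2991 0.0774]
[[ 0.4647  0.0797  0.028 ]
 [ 0.4492 -0.216   0.028 ]
 [ 0.519  -0.221   0.028 ]
 [ 0.5319  0.0731  0.028 ]] [ 0.4912 -0.0711  0.028 ] [0.2962 0.07   0.2943 0.0675]
```

Emit:
arm_command(
  deltas=[
    [0.028, -0.027, -0.006, 0],
    [0.028, -0.027, -0.006, 0],
    [0.028, -0.027, -0.006, 0],
    [0.028, -0.027, -0.006, 0],
    [0.028, -0.027, -0.006, 0],
    [0.028, -0.027, -0.006, 0],
    [0.028, -0.027, -0.006, 0],
    [0.028, -0.027, -0.006, 0],
    [0.028, -0.027, -0.006, 0],
    [0.028, -0.027, -0.006, 0],
  ],
  jaw=0.4,
  newtons=25,
)

```text
t: 1.73
tool_pos: [0.3947, -0.2576, 0.2506]
tcp_rot: [0.0, 0.984, 0.176, 0.0]
force: [0.2, -1.1, 1.0]
gripper_width: 0.061
gripper_force: 0.0
```

Emit:
arm_command(
  deltas=[
    [0, 0, 0, -6.97],
    [0, 0, 0, -6.97],
    [0, 0, 0, -6.97],
    [0, 0, 0, -6.97],
    [0, 0, 0, -6.97],
    [0, 0, 0, -6.97],
    [0, 0, 0, -6.97],
    [0, 0, 0, -6.97],
    [0, 0, 0, -6.97],
    [0, 0, 0, -6.97],
  ],
)

```text
t: 2.57
tool_pos: [0.3943, -0.2594, 0.2501]
tcp_rot: [0.0, 0.705, 0.709, 0.0]
force: [-0.4, -0.2, 0.9]
gripper_width: 0.061
gripper_force: 0.0
```

Emit:
arm_command(
  deltas=[
    [0.034, 0.021, 0, 0],
    [0.034, 0.021, 0, 0],
    [0.034, 0.021, 0, 0],
    [0.034, 0.021, 0, 0],
    [0.034, 0.021, 0, 0],
    [0.034, 0.021, 0, 0],
    [0.034, 0.021, 0, 0],
    [0.034, 0.021, 0, 0],
    [0.034, 0.021, 0, 0],
    [0.034, 0.021, 0, 0],
  ],
)

```text
t: 3.4
tool_pos: [0.6053, 0.082, 0.2502]
tcp_rot: [0.0, 0.708, 0.707, 0.0]
force: [0.8, -0.4, 1.3]
gripper_width: 0.0608
gripper_force: 0.0
```

Emit:
arm_command(
  deltas=[
    [0.027, 0.018, 0.01, 0],
    [0.027, 0.018, 0.01, 0],
    [0.027, 0.018, 0.01, 0],
    [0, 0, 0.02, 0],
    [0, 0, 0.02, 0],
    [0, 0, 0.01, 0],
    [0, 0, 0.01, 0],
    [0, 0, 0, 0],
    [0, 0, 0, 0],
    [0, 0, 0, 0],
  ],
)

```text
t: 4.23
tool_pos: [0.6591, 0.1613, 0.1614]
tcp_rot: [0.001, 0.708, 0.707, 0.001]
force: [0.9, -0.2, -0.2]
gripper_width: 0.061
gripper_force: 0.0
```

Run:
```python
from h import *
s=env.observe(); i=env.get_image("wrist"); cv2.imwrite("pics/w1.png",i["color"][:,:,::-1])
print(s["tool_pos"],i["fovy"],i["cx"],i["cy"],i["hand_eye"],s["joint_pos"])
```

```text
[0.65913463 0.1612503  0.16144661] 61.68490623216212 319.18606009507084 198.0935262269168 [[ 3.62959085e-04 -9.61272010e-01 -2.75601146e-01  7.50794451e-02]
 [ 9.99999892e-01  4.28804806e-04 -1.78660402e-04  1.74015644e-04]
 [ 2.89920340e-04 -2.75601052e-01  9.61272062e-01 -1.94801310e-01]
 [ 0.00000000e+00  0.00000000e+00  0.00000000e+00  1.00000000e+00]] [ 0.10512237  0.46681018 -0.57615384  1.40091172  0.25465179  1.34617822
 -0.47920035]
```

View pics/w1.png

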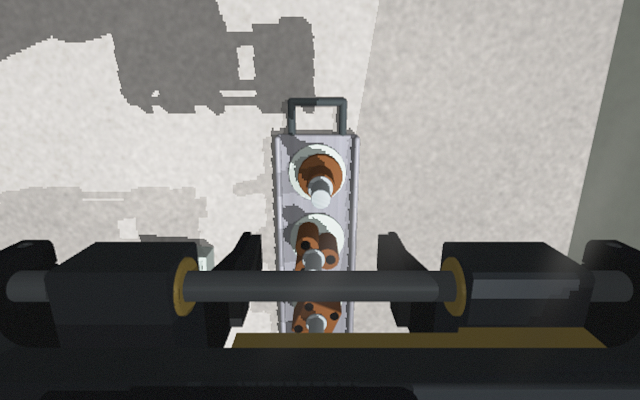

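The wrist view shows the flanged stem top at (320,199), which puts it about 2 to 3 mm farther in +y. It's otherwise centred, so I descend 86 mm and grip.

Emit:
arm_command(
  deltas=[
    [0.0025, 0, 0.016, 0],
    [0, 0, 0.016, 0],
    [0, 0, 0.016, 0],
    [0, 0, 0.016, 0],
    [0, 0, 0.012, 0],
    [0, 0, 0.006, 0],
    [0, 0, 0.004, 0],
    [0, 0, 0, 0],
    [0, 0, 0, 0],
    [0, 0, 0, 0],
  ],
)

```text
t: 5.12
tool_pos: [0.6591, 0.1642, 0.075]
tcp_rot: [0.0, 0.707, 0.707, 0.001]
force: [-0.2, 0.5, 0.3]
gripper_width: 0.0612
gripper_force: 0.0
```

Emit:
arm_command(
  deltas=[
    [0, 0, 0, 0],
    [0, 0, 0, 0],
    [0, 0, 0, 0],
    [0, 0, 0, 0],
    [0, 0, 0, 0],
    [0, 0, 0, 0],
    [0, 0, 0, 0],
    [0, 0, 0, 0],
    [0, 0, 0, 0],
    [0, 0, 0, 0],
  ],
  jaw=-1,
  newtons=25,
)

```text
t: 5.95
tool_pos: [0.6595, 0.1641, 0.0749]
tcp_rot: [0.001, 0.707, 0.707, 0.001]
force: [2.7, 0.1, 5.1]
gripper_width: 0.0038
gripper_force: 2.8
```

Run:
```python
from h import *
print(env.observe()["gripper_width"])
s=env.get_image("scene")["color"][:,:,::-1][150:390,260:500]
t=env.get_image("wrist")["color"][:,:,::-1][90:330,200:440]
cv2.imwrite("pics/c2.png",cv2.resize(np.hstack([s,t]),None,fx=1.6,fy=1.6,interpolation=cv2.INTER_CUBIC))
```

```text
0.003753911266148764
```

View pics/c2.png

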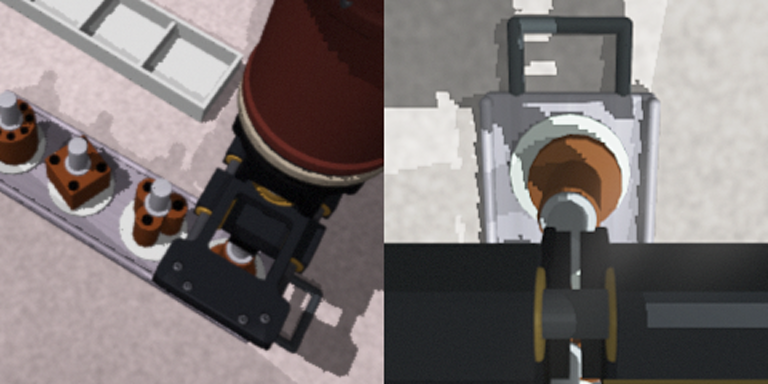

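The fingers closed short of the stem. It stands in front of them (+y, top near px 315,222) and looks slightly tilted. I'll open, back off and compare the fingertips with the stem.

Emit:
arm_command(
  deltas=[
    [0, 0, 0, 0],
    [0, 0, 0, 0],
    [0, 0, 0, 0],
    [0, 0, 0, 0],
    [0, 0, 0, 0],
    [0, 0, 0, 0],
    [0, 0, 0, 0],
    [0, 0, 0, 0],
    [0, 0, 0, 0],
    [0, 0, 0, 0],
  ],
  jaw=-0.3,
)

```text
t: 6.88
tool_pos: [0.6585, 0.1642, 0.0743]
tcp_rot: [-0.0, 0.707, 0.707, 0.0]
force: [-0.5, -0.0, 6.1]
gripper_width: 0.0299
gripper_force: 2.7
```

Run:
```python
from h import *
s=env.observe();print(s["gripper_width"],s["tool_pos"],s["force"])
s=env.get_image("scene")["color"][:,:,::-1][200:360,340:480]
t=env.get_image("wrist")["color"][:,:,::-1][130:290,230:410]
cv2.imwrite("pics/c3.png",cv2.resize(np.hstack([s,t]),None,fx=2.5,fy=2.5,interpolation=cv2.INTER_CUBIC))
for c in("top","scene","wrist"):
  env.get_image(c);print(c,env.look_for("flanged_adapter",c))
```

```text
0.029905274522202218 [0.65852905 0.16418215 0.07431754] [-0.49112476 -0.02043201  6.11806057]
top [{'position': [0.6586, 0.1512, 0.0311], 'confidence': 0.76}]
scene []
wrist [{'position': [0.6634, 0.1715, 0.0596], 'confidence': 0.85}]
```

View pics/c3.png

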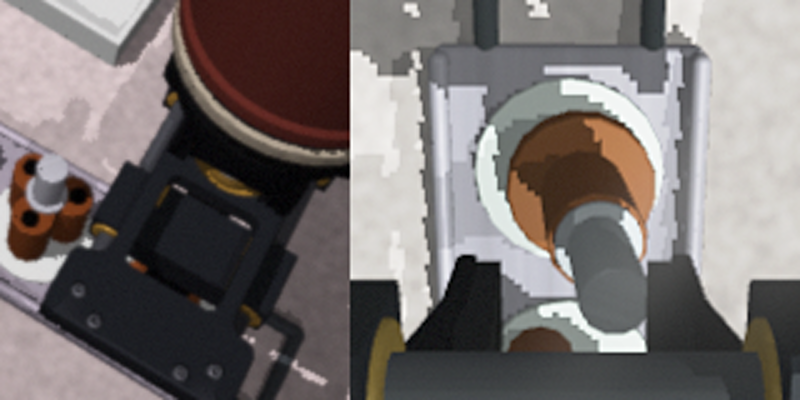

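The upward force of about 6 N and the finger edge's depth in the picture (about 0.17 m, against 0.208 m for the stated TCP) suggest the fingertips end about 33 mm above the reported TCP. If so, they are only resting on the stem top. To test this safely I'll lift, open, recentre, then straddle the adapter lower down. If I'm wrong, the fingers just close on the 26 mm column.

Emit:
arm_command(
  deltas=[
    [0, 0, -0.01, 0],
    [0, 0, -0.01, 0],
    [0, 0, -0.01, 0],
    [0, 0, -0.01, 0],
    [0, 0, 0, 0],
    [0, 0, 0, 0],
    [0, 0, 0, 0],
    [0, 0, 0, 0],
    [0, 0, 0, 0],
    [0, 0, 0, 0],
  ],
)

```text
t: 8.12
tool_pos: [0.6582, 0.1639, 0.1134]
tcp_rot: [-0.0, 0.707, 0.707, -0.0]
force: [1.3, -0.5, 0.2]
gripper_width: 0.0305
gripper_force: 0.0
```

Emit:
arm_command(
  deltas=[
    [0, 0, 0, 0],
    [0, 0, 0, 0],
    [0, 0, 0, 0],
    [0, 0, 0, 0],
    [0, 0, 0, 0],
    [0, 0, 0, 0],
    [0, 0, 0, 0],
    [0, 0, 0, 0],
    [0, 0, 0, 0],
    [0, 0, 0, 0],
  ],
  jaw=0.4,
)

```text
t: 8.95
tool_pos: [0.6585, 0.1639, 0.114]
tcp_rot: [-0.0, 0.707, 0.707, 0.0]
force: [-0.9, 0.2, -0.2]
gripper_width: 0.0607
gripper_force: 0.0
```

Run:
```python
from h import *
s=env.observe();print(s["gripper_width"],s["tool_pos"],s["force"])
t=env.get_image("wrist")["color"][:,:,::-1]
cv2.imwrite("pics/c4.png",cv2.resize(t[100:330,200:440],None,fx=2.5,fy=2.5,interpolation=cv2.INTER_CUBIC))
```

```text
0.06072219115136385 [0.65852537 0.16392156 0.11395487] [-0.87603812  0.18933918 -0.23220849]
```

View pics/c4.png

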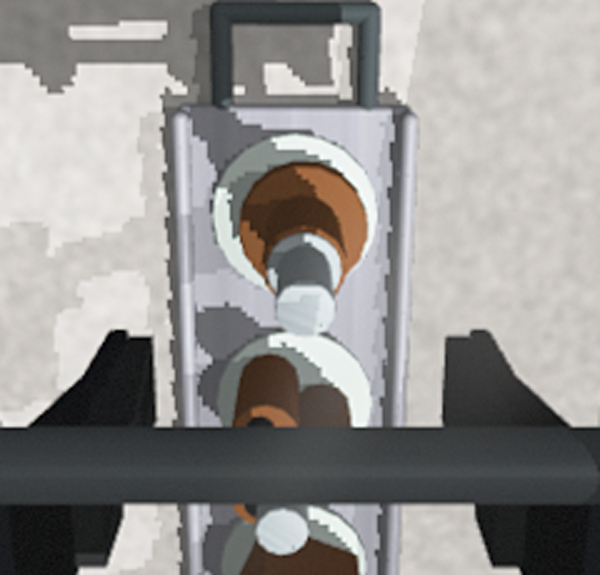

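The finger edges (116 px apart for 60.7 mm, at v≈234) put the real tips about 32 mm above the reported TCP, so I should go lower. The stem top is at (322,223), x≈0.6605, y≈0.164, and the adapter is upright. I descend to a reported z of 0.052 and grip.

Emit:
arm_command(
  deltas=[
    [0, 0.002, 0.012, 0],
    [0, 0, 0.012, 0],
    [0, 0, 0.012, 0],
    [0, 0, 0.01, 0],
    [0, 0, 0.01, 0],
    [0, 0, 0.006, 0],
    [0, 0, 0, 0],
    [0, 0, 0, 0],
    [0, 0, 0, 0],
    [0, 0, 0, 0],
  ],
)

```text
t: 9.83
tool_pos: [0.661, 0.1642, 0.0528]
tcp_rot: [0.0, 0.707, 0.707, 0.001]
force: [-0.4, 0.4, -0.5]
gripper_width: 0.0609
gripper_force: 0.0
```

Emit:
arm_command(
  deltas=[
    [0, 0, 0, 0],
    [0, 0, 0, 0],
    [0, 0, 0, 0],
    [0, 0, 0, 0],
    [0, 0, 0, 0],
    [0, 0, 0, 0],
    [0, 0, 0, 0],
    [0, 0, 0, 0],
    [0, 0, 0, 0],
    [0, 0, 0, 0],
  ],
  jaw=-1,
  newtons=25,
)

```text
t: 10.67
tool_pos: [0.6604, 0.1639, 0.0519]
tcp_rot: [-0.0, 0.707, 0.707, -0.0]
force: [-0.1, 0.7, 0.6]
gripper_width: 0.0153
gripper_force: 25.0
```

Emit:
arm_command(
  deltas=[
    [0, 0, -0.005, 0],
    [0, 0, -0.012, 0],
    [0, 0, -0.014, 0],
    [0, 0, -0.016, 0],
    [0, 0, -0.016, 0],
    [0, 0, -0.016, 0],
    [0, 0, -0.014, 0],
    [0, 0, -0.012, 0],
    [-0.01, -0.005, 0, 0],
    [-0.02, -0.01, 0, 0],
  ],
)

```text
t: 11.5
tool_pos: [0.6455, 0.1364, 0.1577]
tcp_rot: [-0.0, 0.706, 0.708, 0.001]
force: [0.4, 0.0, -1.7]
gripper_width: 0.015
gripper_force: 25.0
```

Emit:
arm_command(
  deltas=[
    [-0.034, -0.017, 0, 0],
    [-0.036, -0.018, 0, 0],
    [-0.036, -0.018, 0, 0],
    [-0.036, -0.018, 0, 0],
    [-0.036, -0.018, 0, 0],
    [-0.036, -0.018, 0, 0],
    [-0.036, -0.018, 0, 0],
    [-0.034, -0.018, 0, 0],
    [-0.024, -0.012, 0, 0],
    [-0.01, -0.007, 0, 0],
  ],
)

```text
t: 12.33
tool_pos: [0.48, -0.1891, 0.1564]
tcp_rot: [-0.0, 0.71, 0.705, -0.001]
force: [0.5, -0.5, -1.4]
gripper_width: 0.015
gripper_force: 25.0
```

Emit:
arm_command(
  deltas=[
    [0.004, 0.003, 0.01, 0],
    [0, 0, 0.014, 0],
    [0, 0, 0.016, 0],
    [0, 0, 0.016, 0],
    [0, 0, 0.016, 0],
    [0, 0, 0.014, 0],
    [0, 0, 0.012, 0],
    [0, 0, 0.008, 0],
    [0, 0, 0.003, 0],
    [0, 0, 0, 0],
  ],
)

```text
t: 13.17
tool_pos: [0.4859, -0.1797, 0.0473]
tcp_rot: [-0.001, 0.707, 0.707, -0.0]
force: [-0.6, -0.3, -0.1]
gripper_width: 0.0151
gripper_force: 25.0
```

Emit:
arm_command(
  deltas=[
    [0, 0, 0.001, 0],
    [0, 0, 0.001, 0],
    [0, 0, 0.001, 0],
    [0, 0, 0.001, 0],
    [0, 0, 0, 0],
    [0, 0, 0, 0],
    [0, 0, 0, 0],
    [0, 0, 0, 0],
    [0, 0, 0, 0],
    [0, 0, 0, 0],
  ],
)

```text
t: 14.0
tool_pos: [0.4864, -0.18, 0.044]
tcp_rot: [0.0, 0.707, 0.707, 0.0]
force: [-0.2, -0.8, -1.0]
gripper_width: 0.0151
gripper_force: 25.0
```

Emit:
arm_command(
  deltas=[
    [-0.003, -0.002, 0.001, 0],
    [0, 0, 0.0005, 0],
    [0, 0, 0.0005, 0],
    [0, 0, 0.0003, 0],
    [0, 0, 0, 0],
    [0, 0, 0, 0],
    [0, 0, 0, 0],
    [0, 0, 0, 0],
    [0, 0, 0, 0],
    [0, 0, 0, 0],
  ],
)

```text
t: 14.83
tool_pos: [0.4844, -0.1831, 0.0418]
tcp_rot: [0.0, 0.707, 0.707, -0.0]
force: [-1.8, -0.5, 5.3]
gripper_width: 0.0151
gripper_force: 25.0
```

Emit:
arm_command(
  deltas=[
    [0, 0, 0, 0],
    [0, 0, 0, 0],
    [0, 0, 0, 0],
    [0, 0, 0, 0],
    [0, 0, 0, 0],
    [0, 0, 0, 0],
    [0, 0, 0, 0],
    [0, 0, 0, 0],
    [0, 0, 0, 0],
    [0, 0, 0, 0],
  ],
  jaw=0.4,
)

```text
t: 15.67
tool_pos: [0.4843, -0.183, 0.0417]
tcp_rot: [-0.0, 0.707, 0.707, 0.0]
force: [0.8, -0.4, -0.3]
gripper_width: 0.0602
gripper_force: 0.0
```

Emit:
arm_command(
  deltas=[
    [0, 0, -0.01, 0],
    [0, 0, -0.02, 0],
    [0, 0, -0.02, 0],
    [0, 0, -0.02, 0],
    [0.01, 0.006, -0.02, 0],
    [0.02, 0.012, -0.01, 0],
    [0.03, 0.019, 0, 0],
    [0.03, 0.019, 0, 0],
    [0.03, 0.019, 0, 0],
    [0.03, 0.019, 0, 0],
  ],
)

```text
t: 16.5
tool_pos: [0.5793, -0.0317, 0.1429]
tcp_rot: [0.0, 0.708, 0.707, 0.0]
force: [1.5, 0.6, -0.5]
gripper_width: 0.0607
gripper_force: 0.0
```

Emit:
arm_command(
  deltas=[
    [0.03, 0.019, 0, 0],
    [0.03, 0.019, 0, 0],
    [0.03, 0.019, 0, 0],
    [0.02, 0.012, 0, 0],
    [0.01, 0.005, 0, 0],
    [0, 0, 0, 0],
    [0, 0, 0, 0],
    [0, 0, 0, 0],
    [0, 0, 0, 0],
    [0, 0, 0, 0],
  ],
)

```text
t: 17.33
tool_pos: [0.6524, 0.0851, 0.142]
tcp_rot: [0.0, 0.708, 0.706, -0.0]
force: [0.0, 0.8, 0.2]
gripper_width: 0.0607
gripper_force: 0.0
```

Run:
```python
from h import *
s=env.observe();print(s["gripper_width"],s["tool_pos"],s["force"])
t=env.get_image("wrist")["color"][:,:,::-1][100:330,200:440]
u=env.get_image("top")["color"][:,:,::-1][185:415-15,240:480]
u=cv2.copyMakeBorder(u,0,230-u.shape[0],0,0,0)
cv2.imwrite("pics/c5.png",cv2.resize(np.hstack([t,u]),None,fx=1.6,fy=1.6,interpolation=cv2.INTER_CUBIC))
for n in("round_adapter","square_adapter","clover_adapter","flanged_adapter"):
  print(n,env.look_for(n,"top")[:1],env.look_for(n,"wrist")[:1])
```

```text
0.06070793676755938 [0.65235246 0.08507651 0.14201866] [0.04375743 0.81967042 0.20874655]
round_adapter [{'position': [0.6504, -0.0553, 0.0619], 'confidence': 0.77}] [{'position': [0.6551, -0.0389, 0.0629], 'confidence': 0.69}]
square_adapter [{'position': [0.6545, 0.0143, 0.0528], 'confidence': 0.89}] [{'position': [0.6557, 0.0259, 0.0475], 'confidence': 0.9}]
clover_adapter [] [{'position': [0.6527, 0.0948, 0.0583], 'confidence': 0.88}]
flanged_adapter [] []
```

View pics/c5.png

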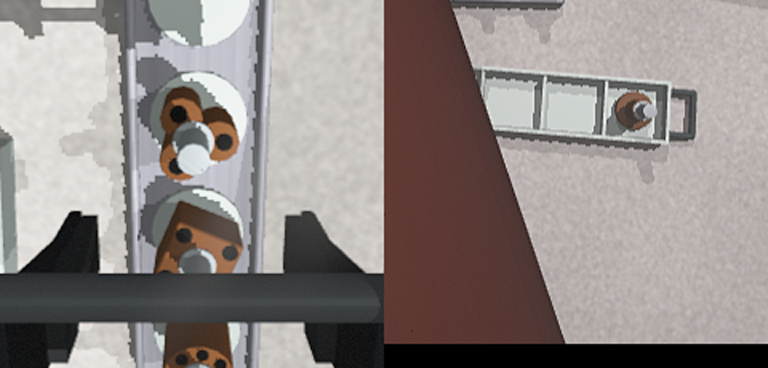

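The flanged adapter stands in the carrier's handle-end pocket. The clover stem is at wrist (322,198), so I shift +3 mm in y and +1 mm in x, then go down 102 mm.

Emit:
arm_command(
  deltas=[
    [0.003, 0.001, 0.012, 0],
    [0, 0, 0.016, 0],
    [0, 0, 0.016, 0],
    [0, 0, 0.016, 0],
    [0, 0, 0.016, 0],
    [0, 0, 0.012, 0],
    [0, 0, 0.009, 0],
    [0, 0, 0.005, 0],
    [0, 0, 0, 0],
    [0, 0, 0, 0],
  ],
)

```text
t: 18.67
tool_pos: [0.6537, 0.0901, 0.0399]
tcp_rot: [0.0, 0.707, 0.707, 0.0]
force: [-0.1, -0.1, 0.3]
gripper_width: 0.0608
gripper_force: 0.0
```

Emit:
arm_command(
  deltas=[
    [0, 0, 0, 0],
    [0, 0, 0, 0],
    [0, 0, 0, 0],
    [0, 0, 0, 0],
    [0, 0, 0, 0],
    [0, 0, 0, 0],
    [0, 0, 0, 0],
    [0, 0, 0, 0],
    [0, 0, 0, 0],
    [0, 0, 0, 0],
  ],
  jaw=-1,
  newtons=25,
)

```text
t: 19.5
tool_pos: [0.6535, 0.09, 0.0397]
tcp_rot: [-0.0, 0.707, 0.707, 0.0]
force: [-0.1, -0.5, 0.1]
gripper_width: 0.0151
gripper_force: 25.0
```

Emit:
arm_command(
  deltas=[
    [0, 0, -0.005, 0],
    [0, 0, -0.012, 0],
    [0, 0, -0.015, 0],
    [0, 0, -0.018, 0],
    [0, 0, -0.018, 0],
    [0, 0, -0.018, 0],
    [0, 0, -0.014, 0],
    [0, 0, -0.01, 0],
    [-0.01, -0.008, 0, 0],
    [-0.02, -0.017, 0, 0],
  ],
)

```text
t: 20.33
tool_pos: [0.6287, 0.0623, 0.1498]
tcp_rot: [-0.0, 0.706, 0.708, 0.001]
force: [-0.7, -0.8, -1.0]
gripper_width: 0.0151
gripper_force: 25.0
```

Emit:
arm_command(
  deltas=[
    [-0.025, -0.021, 0, 0],
    [-0.025, -0.021, 0, 0],
    [-0.025, -0.021, 0, 0],
    [-0.025, -0.021, 0, 0],
    [-0.025, -0.021, 0, 0],
    [-0.022, -0.018, 0, 0],
    [-0.014, -0.012, 0, 0],
    [-0.007, -0.006, 0, 0],
    [0, 0, 0, 0],
    [0, 0, 0, 0],
  ],
)

```text
t: 21.17
tool_pos: [0.4874, -0.1077, 0.1495]
tcp_rot: [-0.0, 0.707, 0.707, 0.0]
force: [0.5, 0.2, -1.3]
gripper_width: 0.0154
gripper_force: 25.0
```

Emit:
arm_command(
  deltas=[
    [-0.001, 0, 0.01, 0],
    [0, 0, 0.016, 0],
    [0, 0, 0.018, 0],
    [0, 0, 0.018, 0],
    [0, 0, 0.018, 0],
    [0, 0, 0.015, 0],
    [0, 0, 0.011, 0],
    [0, 0, 0.007, 0],
    [0, 0, 0.0025, 0],
    [0, 0, 0, 0],
  ],
)

```text
t: 22.0
tool_pos: [0.4874, -0.1084, 0.0337]
tcp_rot: [-0.0, 0.707, 0.707, 0.0]
force: [-0.1, 0.1, -1.1]
gripper_width: 0.0152
gripper_force: 25.0
```

Emit:
arm_command(
  deltas=[
    [0, 0, 0.001, 0],
    [0, 0, 0.001, 0],
    [0, 0, 0.001, 0],
    [0, 0, 0.0005, 0],
    [0, 0, 0.0005, 0],
    [0, 0, 0.0003, 0],
    [0, 0, 0, 0],
    [0, 0, 0, 0],
    [0, 0, 0, 0],
    [0, 0, 0, 0],
  ],
)

```text
t: 22.83
tool_pos: [0.4874, -0.109, 0.0299]
tcp_rot: [0.0, 0.707, 0.707, 0.0]
force: [-0.5, 0.7, -1.1]
gripper_width: 0.0154
gripper_force: 25.0
```

Emit:
arm_command(
  deltas=[
    [0, 0, 0.0005, 0],
    [0, 0, 0.0005, 0],
    [0, 0, 0, 0],
    [0, 0, 0, 0],
    [0, 0, 0, 0],
    [0, 0, 0, 0],
    [0, 0, 0, 0],
    [0, 0, 0, 0],
    [0, 0, 0, 0],
    [0, 0, 0, 0],
  ],
)

```text
t: 23.67
tool_pos: [0.4877, -0.1091, 0.0296]
tcp_rot: [0.0, 0.707, 0.707, 0.0]
force: [-2.4, 1.0, 6.9]
gripper_width: 0.0153
gripper_force: 25.0
```

Emit:
arm_command(
  deltas=[
    [0, 0, 0, 0],
    [0, 0, 0, 0],
    [0, 0, 0, 0],
    [0, 0, 0, 0],
    [0, 0, 0, 0],
    [0, 0, 0, 0],
    [0, 0, 0, 0],
    [0, 0, 0, 0],
    [0, 0, 0, 0],
    [0, 0, 0, 0],
  ],
  jaw=0.4,
)

```text
t: 24.5
tool_pos: [0.4874, -0.109, 0.0289]
tcp_rot: [-0.0, 0.707, 0.707, 0.0]
force: [0.1, 0.4, 0.2]
gripper_width: 0.06
gripper_force: 0.0
```

Emit:
arm_command(
  deltas=[
    [0, 0, -0.01, 0],
    [0, 0, -0.02, 0],
    [0, 0, -0.025, 0],
    [0, 0, -0.025, 0],
    [0, 0, -0.02, 0],
    [0.008, 0.01, -0.012, 0],
    [0.015, 0.02, 0, 0],
    [0.02, 0.028, 0, 0],
    [0.02, 0.028, 0, 0],
    [0.02, 0.028, 0, 0],
  ],
)

```text
t: 25.33
tool_pos: [0.6027, -0.0255, 0.142]
tcp_rot: [0.001, 0.708, 0.707, 0.0]
force: [0.7, -0.3, 0.3]
gripper_width: 0.0609
gripper_force: 0.0
```

Emit:
arm_command(
  deltas=[
    [0.02, 0.028, 0, 0],
    [0.013, 0.016, 0, 0],
    [0.006, 0.008, 0, 0],
    [0, 0, 0, 0],
    [0, 0, 0, 0],
    [0, 0, 0, 0],
    [0, 0, 0, 0],
    [0, 0, 0, 0],
    [0, 0, 0, 0],
    [0, 0, 0, 0],
  ],
)

```text
t: 26.17
tool_pos: [0.6532, 0.0124, 0.1411]
tcp_rot: [0.0, 0.708, 0.707, -0.0]
force: [0.0, 0.1, 0.8]
gripper_width: 0.061
gripper_force: 0.0
```

Run:
```python
from h import *
s=env.observe();print(s["gripper_width"],s["tool_pos"],s["force"])
t=env.get_image("wrist")["color"][:,:,::-1][100:330,200:440]
u=env.get_image("top")["color"][:,:,::-1][185:415-15,240:480]
u=cv2.copyMakeBorder(u,0,230-u.shape[0],0,0,0)
cv2.imwrite("pics/c6.png",cv2.resize(np.hstack([t,u]),None,fx=1.6,fy=1.6,interpolation=cv2.INTER_CUBIC))
```

```text
0.06096195184317774 [0.65323675 0.01237991 0.14112515] [0.02586331 0.14078029 0.77947246]
```

View pics/c6.png

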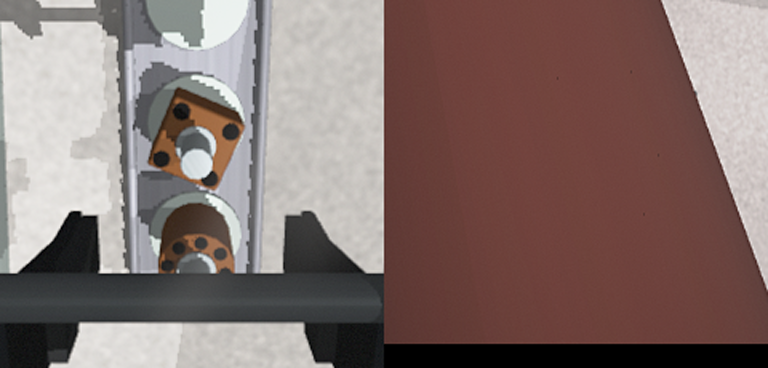

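The square's stem top is at wrist (322,202), centred within 3 mm. I descend 107 mm and grip.

Emit:
arm_command(
  deltas=[
    [0.001, 0.002, 0.012, 0],
    [0, 0, 0.017, 0],
    [0, 0, 0.017, 0],
    [0, 0, 0.017, 0],
    [0, 0, 0.017, 0],
    [0, 0, 0.013, 0],
    [0, 0, 0.009, 0],
    [0, 0, 0.005, 0],
    [0, 0, 0, 0],
    [0, 0, 0, 0],
  ],
)

```text
t: 27.1
tool_pos: [0.6558, 0.0141, 0.0342]
tcp_rot: [0.0, 0.707, 0.707, 0.0]
force: [0.3, 0.3, -0.0]
gripper_width: 0.0611
gripper_force: 0.0
```

Emit:
arm_command(
  deltas=[
    [0, 0, 0, 0],
    [0, 0, 0, 0],
    [0, 0, 0, 0],
    [0, 0, 0, 0],
    [0, 0, 0, 0],
    [0, 0, 0, 0],
    [0, 0, 0, 0],
    [0, 0, 0, 0],
    [0, 0, 0, 0],
    [0, 0, 0, 0],
  ],
  jaw=-1,
  newtons=25,
)

```text
t: 27.93
tool_pos: [0.6554, 0.0139, 0.0338]
tcp_rot: [-0.0, 0.707, 0.707, 0.0]
force: [-0.3, 0.0, 0.2]
gripper_width: 0.0153
gripper_force: 25.0
```

Emit:
arm_command(
  deltas=[
    [0, 0, -0.005, 0],
    [0, 0, -0.012, 0],
    [0, 0, -0.015, 0],
    [0, 0, -0.018, 0],
    [0, 0, -0.018, 0],
    [0, 0, -0.018, 0],
    [0, 0, -0.014, 0],
    [0, 0, -0.01, 0],
    [-0.003, -0.01, 0, 0],
    [-0.005, -0.018, 0, 0],
  ],
)

```text
t: 28.77
tool_pos: [0.6284, 0.0067, 0.1447]
tcp_rot: [0.0, 0.707, 0.707, 0.001]
force: [-0.5, 0.1, -1.9]
gripper_width: 0.0154
gripper_force: 25.0
```

Emit:
arm_command(
  deltas=[
    [-0.007, -0.025, 0, 0],
    [-0.007, -0.025, 0, 0],
    [-0.008, -0.025, 0, 0],
    [-0.008, -0.025, 0, 0],
    [-0.006, -0.019, 0, 0],
    [-0.004, -0.012, 0, 0],
    [-0.002, -0.005, 0, 0],
    [0, 0, 0, 0],
    [0, 0, 0, 0],
    [0, 0, 0, 0],
  ],
)

```text
t: 29.6
tool_pos: [0.4922, -0.0355, 0.144]
tcp_rot: [-0.0, 0.707, 0.707, 0.0]
force: [0.2, -0.3, -0.8]
gripper_width: 0.0153
gripper_force: 25.0
```

Emit:
arm_command(
  deltas=[
    [0, 0, 0.01, 0],
    [0, 0, 0.016, 0],
    [0, 0, 0.018, 0],
    [0, 0, 0.018, 0],
    [0, 0, 0.018, 0],
    [0, 0, 0.015, 0],
    [0, 0, 0.011, 0],
    [0, 0, 0.007, 0],
    [0, 0, 0.0025, 0],
    [0, 0, 0, 0],
  ],
)

```text
t: 30.43
tool_pos: [0.4914, -0.0357, 0.0279]
tcp_rot: [-0.0, 0.707, 0.707, -0.0]
force: [0.7, 0.1, -1.5]
gripper_width: 0.0154
gripper_force: 25.0
```

Contact should come at about 0.0238.

Emit:
arm_command(
  deltas=[
    [0, 0, 0.001, 0],
    [0, 0, 0.001, 0],
    [0, 0, 0.001, 0],
    [0, 0, 0.0005, 0],
    [0, 0, 0.0005, 0],
    [0, 0, 0.0005, 0],
    [0, 0, 0.0003, 0],
    [0, 0, 0, 0],
    [0, 0, 0, 0],
    [0, 0, 0, 0],
  ],
)

```text
t: 31.27
tool_pos: [0.4916, -0.0361, 0.0237]
tcp_rot: [0.0, 0.707, 0.707, 0.0]
force: [0.3, -0.3, -0.1]
gripper_width: 0.0154
gripper_force: 25.0
```

Emit:
arm_command(
  deltas=[
    [0, 0, 0.0005, 0],
    [0, 0, 0.0003, 0],
    [0, 0, 0, 0],
    [0, 0, 0, 0],
    [0, 0, 0, 0],
    [0, 0, 0, 0],
    [0, 0, 0, 0],
    [0, 0, 0, 0],
    [0, 0, 0, 0],
    [0, 0, 0, 0],
  ],
)

```text
t: 32.1
tool_pos: [0.4917, -0.0361, 0.0236]
tcp_rot: [0.0, 0.707, 0.707, -0.0]
force: [-3.2, 0.4, 10.5]
gripper_width: 0.0152
gripper_force: 25.0
```

Emit:
arm_command(
  deltas=[
    [0, 0, 0, 0],
    [0, 0, 0, 0],
    [0, 0, 0, 0],
    [0, 0, 0, 0],
    [0, 0, 0, 0],
    [0, 0, 0, 0],
    [0, 0, 0, 0],
    [0, 0, 0, 0],
    [0, 0, 0, 0],
    [0, 0, 0, 0],
  ],
  jaw=0.4,
)

```text
t: 32.93
tool_pos: [0.4914, -0.036, 0.0228]
tcp_rot: [-0.0, 0.707, 0.707, 0.0]
force: [-1.0, -0.2, -1.1]
gripper_width: 0.0599
gripper_force: 0.0
```

Emit:
arm_command(
  deltas=[
    [0, 0, -0.01, 0],
    [0, 0, -0.02, 0],
    [0, 0, -0.025, 0],
    [0, 0, -0.025, 0],
    [0, 0, -0.022, 0],
    [0, 0.01, -0.016, 0],
    [-0.003, 0.02, 0, 0],
    [-0.004, 0.028, 0, 0],
    [-0.004, 0.028, 0, 0],
    [-0.004, 0.028, 0, 0],
  ],
)

```text
t: 33.77
tool_pos: [0.6067, -0.0515, 0.1418]
tcp_rot: [0.0, 0.707, 0.707, 0.0]
force: [1.0, -0.6, 0.5]
gripper_width: 0.0609
gripper_force: 0.0
```

Emit:
arm_command(
  deltas=[
    [-0.003, 0.028, 0, 0],
    [-0.001, 0.014, 0, 0],
    [0, 0.007, 0, 0],
    [0, 0, 0, 0],
    [0, 0, 0, 0],
    [0, 0, 0, 0],
    [0, 0, 0, 0],
    [0, 0, 0, 0],
    [0, 0, 0, 0],
    [0, 0, 0, 0],
  ],
)

```text
t: 34.6
tool_pos: [0.6542, -0.0552, 0.141]
tcp_rot: [0.0, 0.707, 0.707, -0.0]
force: [-0.3, 0.5, 0.6]
gripper_width: 0.0611
gripper_force: 0.0
```

Run:
```python
from h import *
s=env.observe();print(s["gripper_width"],s["tool_pos"],s["force"])
t=env.get_image("wrist")["color"][:,:,::-1][100:330,200:440]
u=env.get_image("scene")["color"][:,:,::-1][80:310,220:460]
cv2.imwrite("pics/c7.png",cv2.resize(np.hstack([t,u]),None,fx=1.6,fy=1.6,interpolation=cv2.INTER_CUBIC))
```

```text
0.06105344335310776 [ 0.65419082 -0.05522241  0.14104107] [-0.2543309   0.47315023  0.64364271]
```

View pics/c7.png

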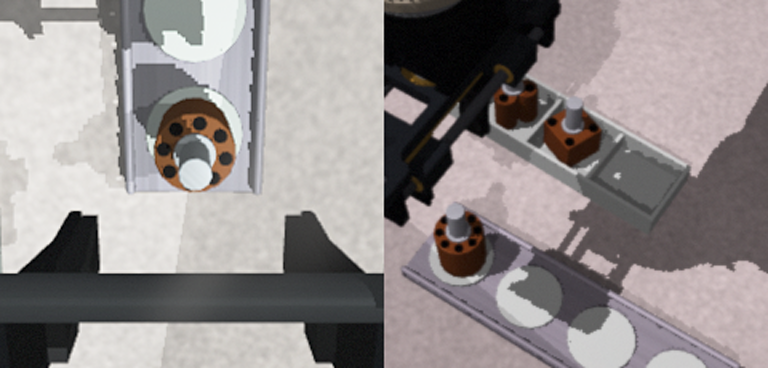

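The clover and square stand properly in their pockets. The round stem is at wrist (322,209), centred. I descend 95 mm and grip.

Emit:
arm_command(
  deltas=[
    [0, 0.001, 0.012, 0],
    [0, 0, 0.015, 0],
    [0, 0, 0.015, 0],
    [0, 0, 0.015, 0],
    [0, 0, 0.015, 0],
    [0, 0, 0.011, 0],
    [0, 0, 0.008, 0],
    [0, 0, 0.004, 0],
    [0, 0, 0, 0],
    [0, 0, 0, 0],
  ],
)

```text
t: 35.53
tool_pos: [0.6557, -0.055, 0.0461]
tcp_rot: [0.0, 0.707, 0.707, 0.0]
force: [-1.0, 0.7, 0.4]
gripper_width: 0.0611
gripper_force: 0.0
```

Emit:
arm_command(
  deltas=[
    [0, 0, 0, 0],
    [0, 0, 0, 0],
    [0, 0, 0, 0],
    [0, 0, 0, 0],
    [0, 0, 0, 0],
    [0, 0, 0, 0],
    [0, 0, 0, 0],
    [0, 0, 0, 0],
    [0, 0, 0, 0],
    [0, 0, 0, 0],
  ],
  jaw=-1,
  newtons=25,
)

```text
t: 36.37
tool_pos: [0.6554, -0.0551, 0.0457]
tcp_rot: [-0.0, 0.707, 0.707, -0.0]
force: [0.1, -1.6, -0.2]
gripper_width: 0.0153
gripper_force: 25.0
```

Emit:
arm_command(
  deltas=[
    [0, 0, -0.005, 0],
    [0, 0, -0.012, 0],
    [0, 0, -0.015, 0],
    [0, 0, -0.018, 0],
    [0, 0, -0.018, 0],
    [0, 0, -0.018, 0],
    [0, 0, -0.014, 0],
    [0, 0, -0.01, 0],
    [0.006, -0.01, 0, 0],
    [0.01, -0.017, 0, 0],
  ],
)

```text
t: 37.2
tool_pos: [0.6293, -0.0402, 0.1565]
tcp_rot: [0.001, 0.708, 0.706, 0.0]
force: [-0.1, 0.8, -0.5]
gripper_width: 0.0154
gripper_force: 25.0
```

Emit:
arm_command(
  deltas=[
    [0.015, -0.025, 0, 0],
    [0.015, -0.025, 0, 0],
    [0.015, -0.025, 0, 0],
    [0.014, -0.025, 0, 0],
    [0.01, -0.018, 0, 0],
    [0.006, -0.011, 0, 0],
    [0.003, -0.005, 0, 0],
    [0, 0, 0, 0],
    [0, 0, 0, 0],
    [0, 0, 0, 0],
  ],
)

```text
t: 38.03
tool_pos: [0.4954, 0.0382, 0.1558]
tcp_rot: [-0.0, 0.708, 0.707, 0.0]
force: [0.5, -0.1, -1.3]
gripper_width: 0.0151
gripper_force: 25.0
```

Emit:
arm_command(
  deltas=[
    [0, 0, 0.01, 0],
    [0, 0, 0.016, 0],
    [0, 0, 0.018, 0],
    [0, 0, 0.018, 0],
    [0, 0, 0.018, 0],
    [0, 0, 0.015, 0],
    [0, 0, 0.011, 0],
    [0, 0, 0.007, 0],
    [0, 0, 0.0025, 0],
    [0, 0, 0, 0],
  ],
)

```text
t: 38.87
tool_pos: [0.4943, 0.039, 0.0398]
tcp_rot: [-0.0, 0.707, 0.707, -0.0]
force: [0.5, 0.4, -0.6]
gripper_width: 0.0156
gripper_force: 25.0
```

Emit:
arm_command(
  deltas=[
    [0, 0, 0.001, 0],
    [0, 0, 0.001, 0],
    [0, 0, 0.001, 0],
    [0, 0, 0.0005, 0],
    [0, 0, 0.0005, 0],
    [0, 0, 0.0005, 0],
    [0, 0, 0.0003, 0],
    [0, 0, 0, 0],
    [0, 0, 0, 0],
    [0, 0, 0, 0],
  ],
)

```text
t: 39.7
tool_pos: [0.4946, 0.039, 0.0356]
tcp_rot: [0.0, 0.707, 0.707, 0.0]
force: [0.2, -0.4, 0.2]
gripper_width: 0.0154
gripper_force: 25.0
```

Emit:
arm_command(
  deltas=[
    [0, 0, 0.0004, 0],
    [0, 0, 0.0002, 0],
    [0, 0, 0, 0],
    [0, 0, 0, 0],
    [0, 0, 0, 0],
    [0, 0, 0, 0],
    [0, 0, 0, 0],
    [0, 0, 0, 0],
    [0, 0, 0, 0],
    [0, 0, 0, 0],
  ],
)

```text
t: 40.53
tool_pos: [0.4948, 0.039, 0.0355]
tcp_rot: [0.0, 0.707, 0.707, 0.0]
force: [-2.5, -0.3, 6.5]
gripper_width: 0.0153
gripper_force: 25.0
```

Contact made. I release, rise and move well aside toward +y for a clear final view.

Emit:
arm_command(
  deltas=[
    [0, 0, 0, 0],
    [0, 0, 0, 0],
    [0, 0, 0, 0],
    [0, 0, 0, 0],
    [0, 0, 0, 0],
    [0, 0, 0, 0],
    [0, 0, 0, 0],
    [0, 0, 0, 0],
    [0, 0, 0, 0],
    [0, 0, 0, 0],
  ],
  jaw=0.4,
)

```text
t: 41.37
tool_pos: [0.4944, 0.039, 0.0349]
tcp_rot: [-0.0, 0.707, 0.707, -0.0]
force: [-0.9, 0.3, 0.5]
gripper_width: 0.0602
gripper_force: 0.0
```

Emit:
arm_command(
  deltas=[
    [0, 0, -0.01, 0],
    [0, 0, -0.02, 0],
    [0, 0, -0.03, 0],
    [0, 0, -0.03, 0],
    [0, 0, -0.03, 0],
    [0, 0, -0.03, 0],
    [0, 0, -0.02, 0],
    [0.01, 0, 0, 0],
    [0.025, 0, 0, 0],
    [0.03, 0, 0, 0],
  ],
)

```text
t: 42.2
tool_pos: [0.4948, 0.1032, 0.2055]
tcp_rot: [0.001, 0.709, 0.706, 0.0]
force: [0.6, 0.8, -1.1]
gripper_width: 0.0609
gripper_force: 0.0
```

Emit:
arm_command(
  deltas=[
    [0.03, 0, 0, 0],
    [0.03, 0, 0, 0],
    [0.03, 0, 0, 0],
    [0.03, 0, 0, 0],
    [0.03, 0, 0, 0],
    [0.03, 0, 0, 0],
    [0.02, 0, 0, 0],
    [0.01, 0, 0, 0],
    [0, 0, 0, 0],
    [0, 0, 0, 0],
  ],
)

```text
t: 43.03
tool_pos: [0.4945, 0.3135, 0.2047]
tcp_rot: [-0.0, 0.707, 0.707, -0.0]
force: [0.7, -0.6, 0.3]
gripper_width: 0.0609
gripper_force: 0.0
```

Run:
```python
from h import *
t=env.get_image("scene")["color"][:,:,::-1][80:310,200:440]
u=env.get_image("top")["color"][:,:,::-1][130:360,210:450]
cv2.imwrite("pics/c8.png",cv2.resize(np.hstack([t,u]),None,fx=1.65,fy=1.65,interpolation=cv2.INTER_CUBIC))
```

```text
(no output)
```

View pics/c8.png

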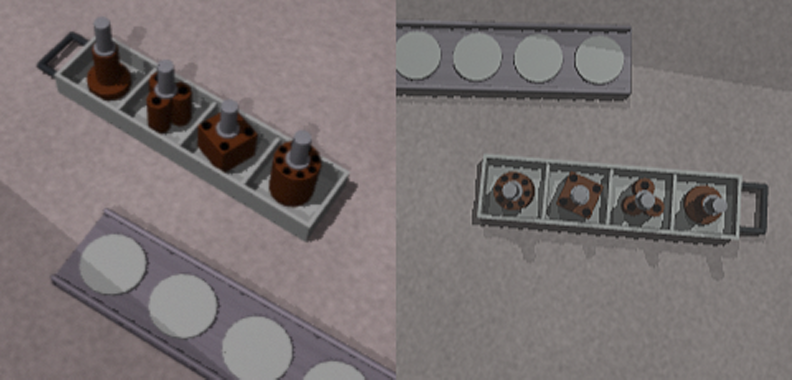

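All four stand upright and centred. From the carrier's handle the order is flanged (top crop 712,205), clover (643,203), square (580,195), round (512,190), as required.

```bash
python3 -c "
from workcell import env
print(env.hand_in())"
```

```text
the job is handed in; nothing more can be done
None
```

All four adapters are in the carrier, upright and released, in the order flanged, clover, square, round from its handle; the job is handed in at about 43 s of the 104 s allowed, and no verdict came back; the first grasp missed because the fingertips end about 32 mm above the reported TCP, and it briefly pushed the flanged adapter's stem aside.

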